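Free the stuck screw of a mould press and bring it snug

ROBOT

A 7-joint arm with a two-finger parallel gripper is mounted at the origin on a cart in front of the work surface, level with it; the furniture and walls round the work are solid. World frame = base frame: x ahead of the robot, y to its left, z up, the work surface at z = 0. Lengths are in m, angles in rad, forces in N, time in s.
With the tool pointing down it reaches from about 0.425 to 0.975 m from the base axis. Payload 16.7 kg.
Tool frame: the origin (TCP) lies at the centre of the arm's flange, where the gripper is bolted on; the fingertips stand 173 mm ahead of it and the grasp point (between the pads) lies 155 mm ahead of it; z points along the fingers, y is the direction in which the jaws open and shut (so a half turn about z gives the same grasp; the last joint's range is limited). The gripper opens to 85 mm and grips with 20 to 120 N. Pads are 22 mm wide; open, the fingers measure 114 mm over their backs; the gripper's body (76 mm by 85 mm) begins 54 mm behind the grasp point. The pads swing forward as they close: fully open they stand 13 mm farther back than shut.
Start: joints at [-0.924, 0.426, 0.074, 1.606, -0.034, 1.111, -0.067], TCP at [0.482, 0.472, 0.405] pointing down, gripper open.
Joint ranges: [-2.85, 2.85], [-0.5, 2.14], [-1.23, 1.37], [0.21, 2.46], [-1.02, 4.16], [0.16, 2.05], [-2.73, 2.73]. Speed limits (rad/s): [1.89, 1.89, 2.39, 2.39, 3.01, 3.01, 3.01].

INTERFACE

Orientations are given as a 3x3 rotation matrix whose columns are the frame's x, y, z axes.
In Python, from workcell import state, grab_frame, hand_in gives the robot as it stands. The module is installed in compiled form; this text tells all that it offers.
- The arm moves only by the tool apply_moves, never from a script. Its argument "targets" is a list of rows, each a list of 7 numbers: the shift along the world's x, y, z in mm, then the turn, a rotation vector about the world's x, y, z in rad, then the finger opening in mm, from 0 to 85.4. In form: [[x, y, z, rx, ry, rz, grip], ...]. A call has 1 to 8 rows; each row shifts and turns the pose as measured when the row begins; what a row does not reach is not made up. A row lasts 1/12 s, in which the tool goes at most 41.7 mm and 7.16 degrees, less where a joint would pass 70% of its speed; a pose out of reach is approached as far as the arm can. A call with a gripper value outside its range is refused whole. The fingers move at their own pace and stop on an object; the grip force is fixed at half the most. Time passes only in rows, so rows that do not move let the fingers close. It gives the time, the measured TCP pose, the force and the opening at its end, in the units of the state.
- state(): the state, without advancing time (a new reading comes with each control period).
- grab_frame(name): name is "scene" or "side" or "wrist"; returns a dict with "img" (400x640x3 uint8, blue, green, red), "fx", "fy", "cx", "cy" (pixels), "position" and "attitude" of the camera in the world. Camera axes: x right, y down, z forward; pixel columns grow to the right and rows downward; lengths in m; the calibration is good to about 2 mm. A picture is of the moment at which its call begins. There is no depth.
- hand_in(): hands the job in, once; it reports no verdict.
The state is a dict: "t": time; "joints": joint angles; "dq": joint speeds; "tau": joint torques, N m; "tcp_pos": TCP position; "tcp_rot": TCP orientation; "ft_force": force on the tool from outside, world axes, zero at the start; "torque": the same for the moment, N m; "finger_gap": finger opening in m.
Only numpy, scipy, OpenCV 4.12 (cv2) and the standard library are available. Lean on these libraries where they do the work, as an engineer would, in place of code of your own. Each camera call takes 0.05 s, during which the arm holds its last target.

TASK

Set the filled mould under the little bench press: push its tray all the way in against the back stop, then wind the press down until its plate sits snugly on the mould's wooden follower. The screw was run up hard last time and has jammed, so crack it loose with a short firm twist of the knob (clockwise, seen from above) and after that run it down with a light hand; stop as soon as you feel it bear, for hard pressing spoils the curd. Leave the other things on the counter where they are.

Things in the scene. Friction and masses are not known exactly. Their poses are not given: they have to be found in the camera images.
- press: the press, fixed: beech board 192 x 150 mm (its top 22 mm above the counter), two steel pillars 132 mm apart and a steel bridge across, 34 mm deep, its top 154 mm above the counter (pillar nuts to 163 mm). Origin on the screw's axis at counter height. x points from the open front to the back stop: the tray slides in along +x between low guide strips (2 mm play each side). y runs along the bridge.
- knob_mid (a point): centre of the round fluted black knob on the screw: 47 mm in diameter, 32 mm high, this point 204 mm above the counter at the start. Grip it at any angle. Clockwise from above winds knob and plate down, 2 mm per radian, 12 mm at most. Jammed: the first 0.3 rad take about 0.6 N m, free from about 0.7 rad; then about 0.1 N m of friction, which at rest may show either way. It stays where it is left.
- plate_face (a point): centre of the underside of the white pressing plate, 64 mm in diameter, at the foot of the screw; sinks with the knob, does not turn. With the tray home the follower's top is 2 to 7 mm below it at the start; the follower is not measured. Once it bears, the torque at the knob rises by 0.1 N m per 50 N on the mould (about 0.35 rad); over 100 N is too hard, 8 N or more is snug.
- mould_mid (a point): point on the mould's axis, 30 mm above the underside of its tray. A white perforated cup 78 mm across, fast in a steel drip tray 120 x 100 mm (one loose piece, about 0.8 kg, slides at about 5 N); a round wooden follower stands 15 to 20 mm out of its top. The tray starts 4 to 7 cm short of home; home, its rear edge meets the back stop and the mould's axis is under the screw's.
- pull (a point): middle of the upright turned wooden pull at the front of the tray, 25 mm in diameter, 41 mm high, 100 mm in front of the mould's axis; this point is 56 mm above the counter, the pull's top 18 mm higher; grip it at any angle to move the tray.
- spice_jar: glass spice jar with a pale cap, 44 mm across, 109 mm high; origin under its centre. Leave alone.
- flat_tin: low round food tin, 86 mm across, 40 mm high; origin under its centre. Leave alone.
- wooden_spoon: wooden spoon, 310 mm long, lying; origin under its centre. Leave alone.

How it is judged:
By the outcome, as a careful person would: the job done as asked, in the order asked, and still so for the second after the job is handed in, with the robot touching nothing.
It also fails if it takes over 69 s, if anything falls off the work surface, if the arm or the gripper's body presses on something with over 40 N, if the wrist force passes 120 N, or if a joint passes its speed limit or range.

## Working session

There is one attempt and no reset: what is moved stays moved. The work goes in short steps, Python scripts to look and compute and a tool call to move; the robot and the scene stay as the last step left them, time stands still between calls to the robot, and variables do not carry over. Pictures are saved under pics/ and viewed, and the job is handed in when it is done.

Besides the shell and the picture viewer there is one more tool, called after "Request:" by a JSON object that holds its "fn" and its "kwargs", one argument or row to a line. apply_moves: Moves the arm, as the interface text tells. Its arguments: {"type":"object","properties":{"targets":{"type":"array"}},"required":["targets"]}

```bash
mkdir -p pics
python3 - <<'E'
from workcell import *
import cv2
for n in ("scene","side","wrist"):
    f=grab_frame(n); cv2.imwrite(f"pics/{n}0.png",f["img"]); print(n,f["fx"],f["fy"],f["cx"],f["cy"],f["position"],f["attitude"])
s=state(); print(s)
E
```

```text
scene 480.2175070601574 480.2175070601574 308.9946057463236 190.058439943243 [-0.69527069  0.17655274  0.70069391] [[-0.10173605 -0.3944186   0.91328185]
 [-0.9947568   0.03071284 -0.09754811]
 [ 0.01042531 -0.91841749 -0.39547519]]
side 428.2935151662607 428.2935151662607 315.5700712934827 201.10262889413113 [ 0.06448249 -0.50836603  1.05712604] [[ 0.7333529  -0.52023814  0.43765947]
 [-0.67981602 -0.56741485  0.46464025]
 [ 0.00661091 -0.63827319 -0.76978155]]
wrist 312.7642383745491 312.7642383745491 318.6278034937731 204.30665067630693 [0.43689764 0.51893263 0.37259193] [[ 7.14384011e-01  6.74377742e-01  1.86735497e-01]
 [ 6.99753860e-01 -6.88422997e-01 -1.90835828e-01]
 [-1.42424209e-04  2.66998949e-01 -9.63696810e-01]]
{'t': 0.15, 'joints': array([-0.92450886,  0.42659245,  0.07386023,  1.60645862, -0.03409452,
        1.11079044, -0.06710999]), 'dq': array([ 2.25629049e-03, -3.96602305e-03,  5.14908107e-04, -3.76058039e-04,
       -7.03671119e-05,  1.09204505e-03, -5.61596082e-04]), 'tau': array([ 4.14012276e-03, -9.50315022e+01,  3.76352504e+00, -4.63770676e+01,
        1.92642590e-02,  7.81415496e-03,  6.03596413e-05]), 'tcp_pos': array([0.48213767, 0.47220211, 0.40416937]), 'tcp_rot': array([[-6.99691575e-01,  7.14444728e-01, -6.56074880e-04],
       [ 7.14445026e-01,  6.99691186e-01, -7.40950508e-04],
       [-7.03183732e-05, -9.87166262e-04, -9.99999510e-01]]), 'ft_force': array([0.22237273, 0.20521699, 0.39703056]), 'torque': array([ 0.01010679,  0.02180775, -0.05607872]), 'finger_gap': 0.08556597403478514}
```

View pics/scene0.png

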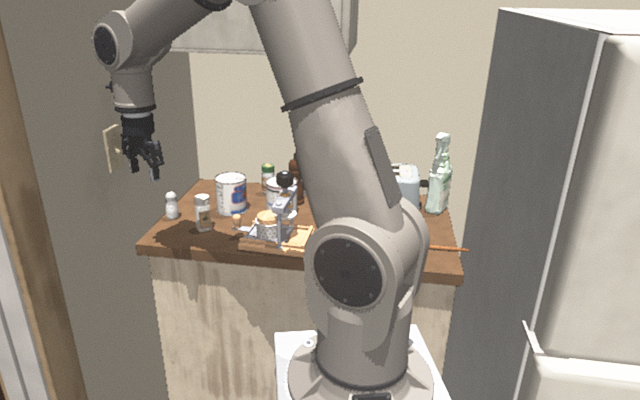

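View pics/side0.png

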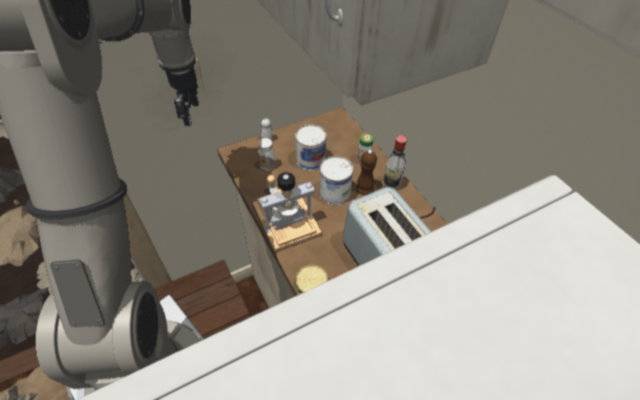

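View pics/wrist0.png

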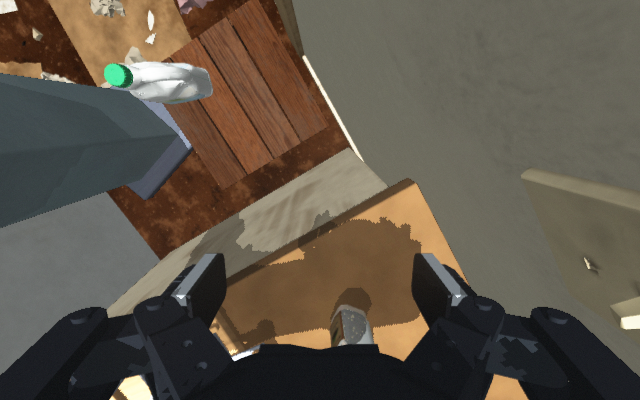

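Run:
```python
import cv2
a=cv2.imread("pics/scene0.png")[150:270,145:345]
cv2.imwrite("pics/sc0z.png",cv2.resize(a,None,fx=4,fy=4,interpolation=cv2.INTER_CUBIC))
a=cv2.imread("pics/side0.png")[100:310,210:410]
cv2.imwrite("pics/si0z.png",cv2.resize(a,(570,600),interpolation=cv2.INTER_CUBIC))
```

```text
(no output)
```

View pics/sc0z.png

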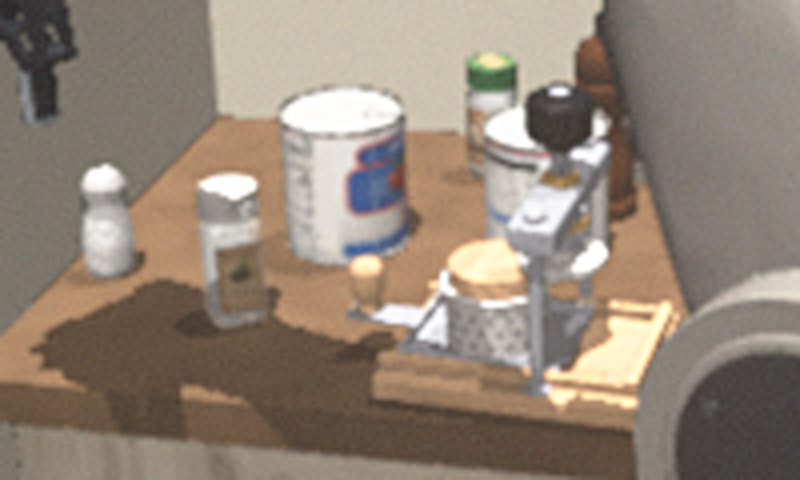

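View pics/si0z.png

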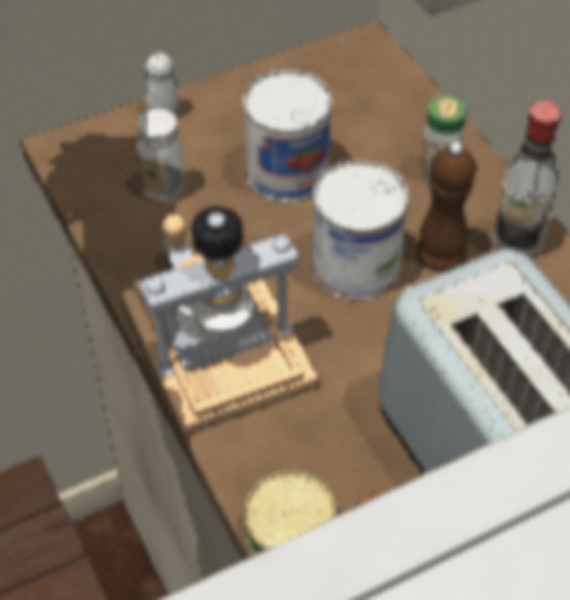

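```bash
cat > h.py <<'E'
import numpy as np, cv2
from workcell import *
C={}
def cam(n):
    if n not in C: C[n]=grab_frame(n)
    return C[n]
def ray(f,u,v):
    d=np.array([(u-f["cx"])/f["fx"],(v-f["cy"])/f["fy"],1]); return f["position"],np.asarray(f["attitude"])@d
def atz(f,u,v,z):
    p,d=ray(f,u,v); return p+d*(z-p[2])/d[2]
def tri(rs):
    A=np.zeros((3,3));b=np.zeros(3)
    for p,d in rs:
        d=d/np.linalg.norm(d);M=np.eye(3)-np.outer(d,d);A+=M;b+=M@p
    return np.linalg.solve(A,b)
def proj(f,P):
    q=np.asarray(f["attitude"]).T@(np.asarray(P)-f["position"]); return np.array([f["fx"]*q[0]/q[2]+f["cx"],f["fy"]*q[1]/q[2]+f["cy"]])
E
python3 - <<'E'
from h import *
S=cam("scene");T=cam("side")
sc=lambda u,v:(145+u/4,150+v/4)
si=lambda u,v:(210+u/2.85,100+v/2.857)
def both(n,a,b,z):
    print(n,atz(S,*sc(*a),z).round(4),atz(T,*si(*b),z).round(4),tri([ray(S,*sc(*a)),ray(T,*si(*b))]).round(4))
both("knob",(560,118),(218,235),.204)
both("pulltop",(366,262),(174,219),.074)
both("nutnear",(537,217),(155,288),.163)
both("nutfar",(592,150),(282,243),.163)
both("follower",(490,252),(215,300),.1)
for p in [(316,378),(187,425)]: print(atz(T,*si(*p),.022))
print("jar",atz(S,*sc(235,318),0), atz(T,*si(163,192),0),"tin",atz(T,*si(290,510),.04))
E
```

```text
knob [0.53   0.1124 0.204 ] [0.5367 0.1075 0.204 ] [0.5396 0.1115 0.1996]
pulltop [0.5811 0.2528 0.074 ] [0.5883 0.252  0.074 ] [0.5898 0.2539 0.0704]
nutnear [0.4581 0.1321 0.163 ] [0.4713 0.1259 0.163 ] [0.4748 0.1314 0.1552]
nutfar [0.5684 0.0877 0.163 ] [0.5988 0.0866 0.163 ] [0.6019 0.0886 0.1523]
follower [0.5371 0.1627 0.1   ] [0.5348 0.1173 0.1   ] [0.5559 0.1505 0.0779]
[0.58298769 0.01778987 0.022     ]
[0.44752174 0.06359516 0.022     ]
jar [0.6421466  0.35866749 0.        ] [0.64589677 0.35250275 0.        ] tin [ 0.45182643 -0.08535083  0.04      ]
```

Request:
{"fn": "apply_moves", "kwargs": {
  "targets": [
    [13, -26, 0, 0, 0, -0.12, 85],
    [13, -28, 0, 0, 0, -0.12, 85],
    [13, -28, 0, 0, 0, -0.12, 85],
    [13, -28, 0, 0, 0, -0.12, 85],
    [13, -28, 0, 0, 0, -0.12, 85],
    [13, -28, 0, 0, 0, -0.12, 85],
    [13, -26, 0, 0, 0, -0.12, 85],
    [13, -26, 0, 0, 0, -0.12, 85]
  ]
}}

```text
t: 0.92
tcp_pos: [0.5842, 0.252, 0.4033]
tcp_rot: [[0.207, 0.978, -0.001], [0.978, -0.207, 0.004], [0.004, -0.002, -1.0]]
ft_force: [0.8, 1.0, -0.4]
finger_gap: 0.0848
```

Request:
{"fn": "apply_moves", "kwargs": {
  "targets": [
    [0, 0, 0, 0, 0, -0.12, 85],
    [0, 0, 0, 0, 0, 0, 85]
  ]
}}

```text
t: 1.08
tcp_pos: [0.587, 0.2444, 0.4037]
tcp_rot: [[0.342, 0.94, 0.001], [0.94, -0.342, 0.002], [0.003, 0.0, -1.0]]
ft_force: [-0.7, 1.6, 0.1]
finger_gap: 0.085
```

Run:
```python
from h import *
f=cam("wrist");cv2.imwrite("pics/w1.png",f["img"]);import pickle;pickle.dump(f,open("w1.pkl","wb"))
s=state();print(s["t"],s["tcp_pos"],s["tcp_rot"],s["joints"].round(3),s["ft_force"],s["torque"])
```

```text
1.1333 [0.58716119 0.24399929 0.40378054] [[ 3.35356914e-01  9.42090026e-01  1.45690089e-03]
 [ 9.42088700e-01 -3.35359169e-01  1.76338711e-03]
 [ 2.14985448e-03  7.81165805e-04 -9.99997384e-01]] [-0.778  0.378  0.369  1.716 -0.153  1.074 -0.701] [-0.37673001 -1.86400685  0.12273988] [-0.06225053  0.00081901  0.02014088]
```

View pics/w1.png

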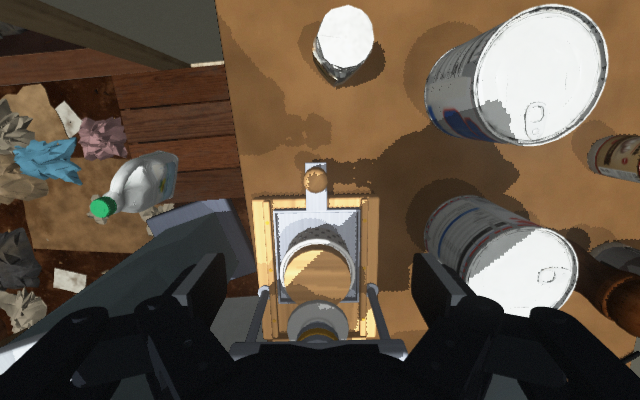

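Run:
```python
from h import *
import pickle
f=pickle.load(open("w1.pkl","rb"))
a=f["img"][150:360,230:440];cv2.imwrite("pics/w1z.png",cv2.resize(a,(600,600),interpolation=cv2.INTER_CUBIC))
print(f["position"])
for n,p,z in [("pull",(316,179),.074),("boardFL",(254,200),.022),("boardFR",(381,197),.022),("foll",(318,268),.1),("can base left",(425,240),0),("can1base",(427,125),0),("jarcap",(346,36),.109)]:
    print(n,atz(f,*p,z).round(4))
```

```text
[0.61240867 0.30651122 0.37237381]
pull [0.5908 0.2545 0.074 ]
boardFL [0.5112 0.2469 0.022 ]
boardFR [0.6503 0.2    0.022 ]
foll [0.5648 0.1774 0.1   ]
can base left [0.6889 0.1201 0.    ]
can1base [0.7276 0.2572 0.    ]
jarcap [0.6528 0.3565 0.109 ]
```

View pics/w1z.png

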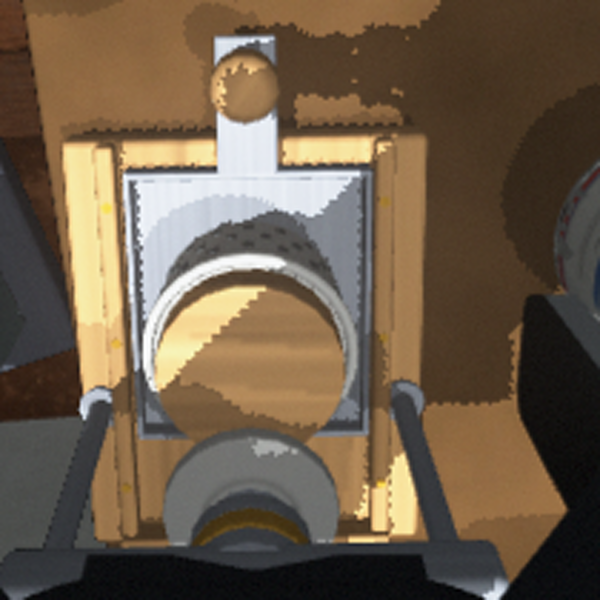

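Request:
{"fn": "apply_moves", "kwargs": {
  "targets": [
    [1.5, 5, -30, 0, 0, 0, 85],
    [1.5, 5, -35, 0, 0, 0, 85],
    [0, 0, -35, 0, 0, 0, 85],
    [0, 0, -35, 0, 0, 0, 85],
    [0, 0, -10, 0, 0, 0, 85],
    [0, 0, 0, 0, 0, 0, 85]
  ]
}}

```text
t: 1.63
tcp_pos: [0.5885, 0.2591, 0.2561]
tcp_rot: [[0.303, 0.953, 0.005], [0.953, -0.303, 0.007], [0.009, 0.003, -1.0]]
ft_force: [0.5, -0.3, 0.4]
finger_gap: 0.0849
```

Run:
```python
from h import *
f=cam("wrist");cv2.imwrite("pics/w2.png",f["img"])
s=state();print(s["t"],s["tcp_pos"],s["tcp_rot"],s["ft_force"])
p=atz(f,316,179,.074)
print(proj(f,[.590,.254,.074]), proj(f,s["tcp_pos"]+s["tcp_rot"][:,2]*(s["tcp_pos"][2]-.074)))
```

```text
1.6833 [0.58859106 0.25921287 0.25703013] [[ 0.30276892  0.95304746  0.00561495]
 [ 0.95302231 -0.30280553  0.00756956]
 [ 0.00891439  0.00305935 -0.99995559]] [-0.58414496  0.83949829  0.10178585]
[318.38923034 261.42893392] [313.85889058 250.55246124]
```

View pics/w2.png

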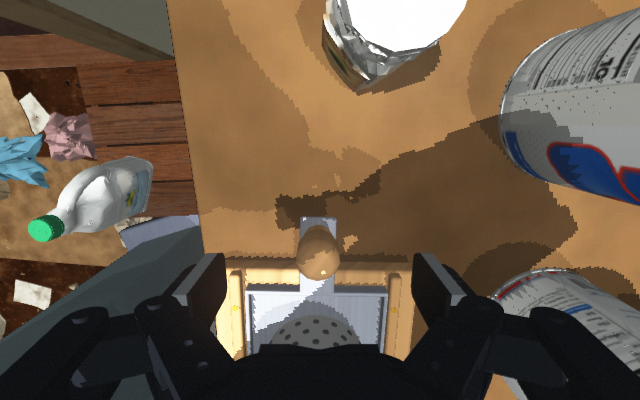

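Request:
{"fn": "apply_moves", "kwargs": {
  "targets": [
    [1, -1, -22, -0.008, 0.006, -0.015, 85],
    [0.5, 0, -20, 0, 0, 0, 85],
    [0, 0, 0, 0, 0, 0, 85]
  ]
}}

```text
t: 1.93
tcp_pos: [0.592, 0.2602, 0.2205]
tcp_rot: [[0.311, 0.95, 0.006], [0.95, -0.311, 0.004], [0.005, 0.004, -1.0]]
ft_force: [-1.1, -0.1, -0.1]
finger_gap: 0.0854
```

Request:
{"fn": "apply_moves", "kwargs": {
  "targets": [
    [0, 0, 0, 0, 0, 0, 20],
    [0, 0, 0, 0, 0, 0, 20],
    [0, 0, 0, 0, 0, 0, 20],
    [0, 0, 0, 0, 0, 0, 20],
    [0, 0, 0, 0, 0, 0, 20],
    [0, 0, 0, 0, 0, 0, 20]
  ]
}}

```text
t: 2.43
tcp_pos: [0.5919, 0.2636, 0.2297]
tcp_rot: [[0.307, 0.952, 0.008], [0.952, -0.307, 0.011], [0.013, 0.004, -1.0]]
ft_force: [-2.7, -3.2, -6.0]
finger_gap: 0.0214
```

Request:
{"fn": "apply_moves", "kwargs": {
  "targets": [
    [0, 0, -1, 0, 0, 0, 60],
    [0, -1, -2, -0.005, 0.003, 0, 60],
    [0, -1, -8, -0.005, 0.003, 0, 60],
    [0, -1, -8, 0, 0, 0, 60],
    [0, 0, -4, 0, 0, 0, 60]
  ]
}}

```text
t: 2.85
tcp_pos: [0.5924, 0.2608, 0.2079]
tcp_rot: [[0.306, 0.952, 0.005], [0.952, -0.306, 0.002], [0.004, 0.004, -1.0]]
ft_force: [-0.2, 0.4, 0.1]
finger_gap: 0.0598
```

Run:
```python
from h import *
f=cam("wrist");cv2.imwrite("pics/w3.png",f["img"])
s=state();print(s["t"],s["tcp_pos"],s["tcp_rot"],s["ft_force"],s["finger_gap"])
```

```text
2.9 [0.59224556 0.26082799 0.20725272] [[ 0.30575506  0.95210203  0.00394644]
 [ 0.95210532 -0.30576414  0.00193466]
 [ 0.00304868  0.00316589 -0.99999034]] [-0.78570659 -0.04758555 -1.07868293] 0.060072181872995394
```

View pics/w3.png

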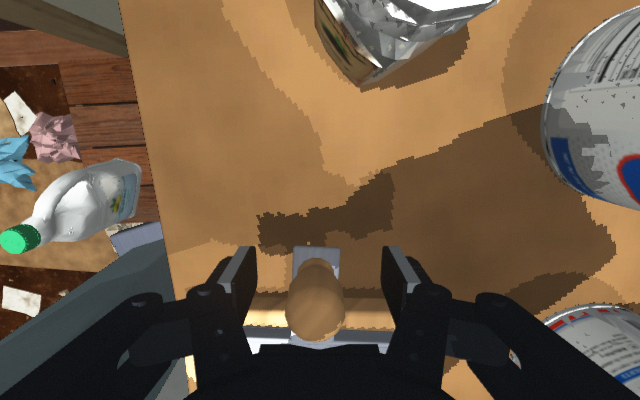

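Request:
{"fn": "apply_moves", "kwargs": {
  "targets": [
    [0, 0, 2, 0, 0, 0, 20],
    [0, 0, 1, 0, 0, 0, 20],
    [0, 0, -1, 0, 0, 0, 20],
    [0, 0, -1, 0, 0, 0, 20],
    [0, 0, -1, 0, 0, 0, 20]
  ]
}}

```text
t: 3.32
tcp_pos: [0.5918, 0.2611, 0.2083]
tcp_rot: [[0.306, 0.952, 0.001], [0.952, -0.306, 0.002], [0.002, 0.0, -1.0]]
ft_force: [-6.2, -3.0, 18.6]
finger_gap: 0.0239
```

Request:
{"fn": "apply_moves", "kwargs": {
  "targets": [
    [0, 0, 1, 0, 0, 0, 20],
    [-3, -9, 0, 0, 0, 0, 20],
    [-3.1, -9.5, 0, 0, 0, 0, 20]
  ]
}}

```text
t: 3.57
tcp_pos: [0.5854, 0.2441, 0.2099]
tcp_rot: [[0.304, 0.953, 0.002], [0.953, -0.304, 0.004], [0.004, 0.0, -1.0]]
ft_force: [1.6, 1.2, -4.7]
finger_gap: 0.0237
```

Request:
{"fn": "apply_moves", "kwargs": {
  "targets": [
    [-3.1, -9.5, -1.2, 0, 0, 0, 20],
    [-3.1, -9.5, -1, 0, 0, 0, 20]
  ]
}}

```text
t: 3.73
tcp_pos: [0.5794, 0.2261, 0.209]
tcp_rot: [[0.302, 0.953, 0.005], [0.953, -0.302, 0.009], [0.01, 0.003, -1.0]]
ft_force: [0.8, 18.4, 15.5]
finger_gap: 0.0235
```

Request:
{"fn": "apply_moves", "kwargs": {
  "targets": [
    [-1.2, -3.8, 0, -0.006, 0.003, 0, 20],
    [-1.2, -3.8, 0, -0.003, 0, 0, 20]
  ]
}}

```text
t: 3.9
tcp_pos: [0.5763, 0.2174, 0.2096]
tcp_rot: [[0.303, 0.953, 0.003], [0.953, -0.303, 0.002], [0.003, 0.003, -1.0]]
ft_force: [0.0, 3.0, -4.5]
finger_gap: 0.0235
```

Request:
{"fn": "apply_moves", "kwargs": {
  "targets": [
    [-1.2, -3.8, -1, 0, 0, 0, 20],
    [-1.2, -3.8, -1, 0, 0, 0, 20]
  ]
}}

```text
t: 4.07
tcp_pos: [0.5744, 0.2131, 0.2091]
tcp_rot: [[0.3, 0.954, 0.008], [0.954, -0.301, 0.009], [0.011, 0.005, -1.0]]
ft_force: [6.2, 35.4, 4.7]
finger_gap: 0.0238
```

Request:
{"fn": "apply_moves", "kwargs": {
  "targets": [
    [-1, -3, -0.5, 0, 0, 0, 20],
    [-1, -3, -0.5, 0, 0, 0, 20]
  ]
}}

```text
t: 4.23
tcp_pos: [0.5731, 0.2119, 0.21]
tcp_rot: [[0.297, 0.955, 0.014], [0.955, -0.297, 0.018], [0.021, 0.008, -1.0]]
ft_force: [5.3, 17.6, 2.5]
finger_gap: 0.0235
```

Run:
```python
from h import *
f=cam("wrist");cv2.imwrite("pics/w4.png",f["img"])
g=cam("side");a=g["img"][150:260,240:350];cv2.imwrite("pics/si4.png",cv2.resize(a,(600,600),interpolation=cv2.INTER_CUBIC))
s=state();print(s["t"],s["tcp_pos"],s["tcp_rot"][:,2],s["ft_force"],s["finger_gap"])
```

```text
4.3333 [0.57310956 0.21187505 0.21003465] [ 0.01384523  0.01783499 -0.99974508] [ 3.51536963 19.06247966  1.81219386] 0.023771831265215513
```

View pics/w4.png

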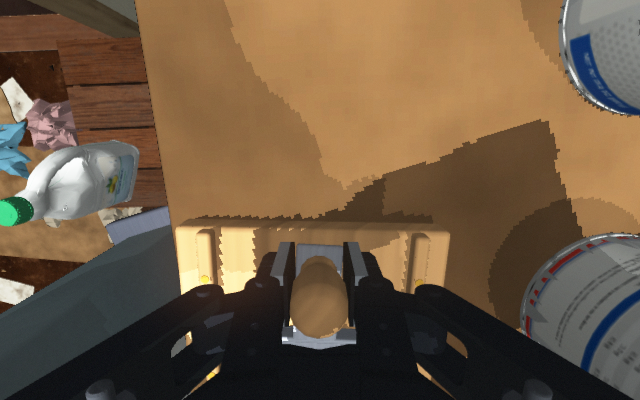

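View pics/si4.png

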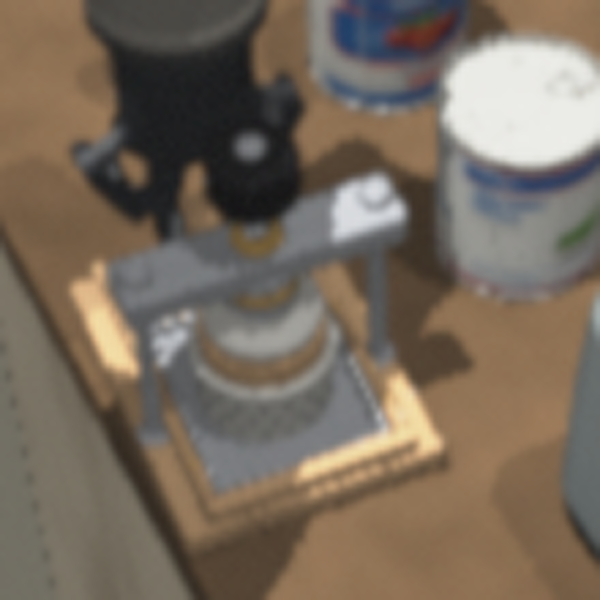

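Request:
{"fn": "apply_moves", "kwargs": {
  "targets": [
    [-1, -3.5, 0, -0.01, 0.008, 0, 20],
    [-1, -3.5, 0, -0.006, 0.005, 0, 20]
  ]
}}

```text
t: 4.5
tcp_pos: [0.5721, 0.2122, 0.2122]
tcp_rot: [[0.291, 0.957, 0.008], [0.957, -0.291, 0.013], [0.015, 0.004, -1.0]]
ft_force: [2.5, 22.8, -2.2]
finger_gap: 0.0236
```

Run:
```python
from h import *
s=state();print(s["t"],s["tcp_pos"],s["tcp_rot"][:,2],s["ft_force"],s["finger_gap"])
g=s["tcp_pos"]+s["tcp_rot"][:,2]*.155; print(g)
```

```text
4.5 [0.57209025 0.21223061 0.21223149] [ 0.00785358  0.01323374 -0.99988159] [ 2.47341904 22.84253541 -2.16375919] 0.0235665348193067
[0.57330756 0.21428184 0.05724984]
```

Request:
{"fn": "apply_moves", "kwargs": {
  "targets": [
    [0, 0, 0, 0, 0, 0, 50],
    [0, 0, 0, 0, 0, 0, 50],
    [0, 0, 0, 0, 0, 0, 50]
  ]
}}

```text
t: 4.75
tcp_pos: [0.572, 0.212, 0.2128]
tcp_rot: [[0.29, 0.957, 0.009], [0.957, -0.29, 0.014], [0.016, 0.005, -1.0]]
ft_force: [-0.1, 0.0, 1.0]
finger_gap: 0.0502
```

Request:
{"fn": "apply_moves", "kwargs": {
  "targets": [
    [0, 0, 20, 0, 0, 0, 50],
    [0, 5, 35, 0, 0, 0, 85],
    [0, 5, 35, 0, 0, 0, 85],
    [0, 5, 35, 0, 0, 0, 85],
    [0, 5, 35, 0, 0, 0, 85],
    [0, 5, 35, 0, 0, 0, 85],
    [0, 0, 0, 0, 0, 0, 85],
    [0, 0, 0, 0, 0, 0, 85]
  ]
}}

```text
t: 5.42
tcp_pos: [0.5698, 0.2278, 0.4135]
tcp_rot: [[0.3, 0.954, 0.003], [0.954, -0.3, 0.005], [0.006, 0.001, -1.0]]
ft_force: [-0.4, 0.5, -0.7]
finger_gap: 0.0853
```

Run:
```python
from h import *
f=cam("wrist");cv2.imwrite("pics/w5.png",f["img"]);import pickle;pickle.dump(f,open("w5.pkl","wb"))
g=cam("side");pickle.dump(g,open("s5.pkl","wb"));a=g["img"][150:260,240:350];cv2.imwrite("pics/si5.png",cv2.resize(a,(600,600),interpolation=cv2.INTER_CUBIC))
s=state();print(s["t"],s["tcp_pos"],s["tcp_rot"],s["ft_force"],s["joints"].round(3))
```

```text
5.5167 [0.56992334 0.22774801 0.41261379] [[ 3.00054201e-01  9.53920231e-01  1.91541605e-03]
 [ 9.53908760e-01 -3.00060024e-01  4.69680541e-03]
 [ 5.05511749e-03  4.17835957e-04 -9.99987136e-01]] [ 0.01765823 -0.56117665 -1.04332186] [-0.768  0.33   0.36   1.758 -0.134  1.074 -0.667]
```

View pics/w5.png

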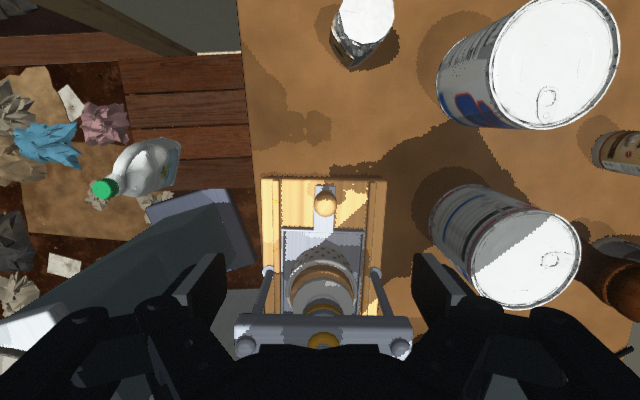

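View pics/si5.png

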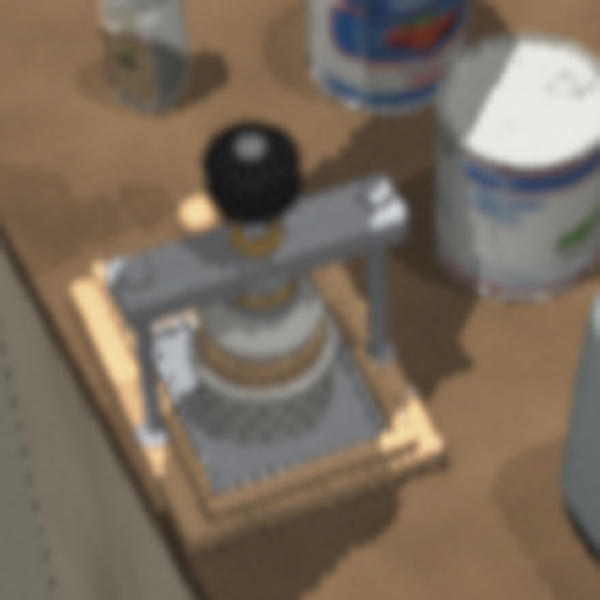

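Run:
```python
from h import *
import pickle
f=pickle.load(open("w5.pkl","rb"));g=pickle.load(open("s5.pkl","rb"))
a=atz(f,245,345,.160);b=atz(f,399,347,.160);print(a,b,(a+b)/2,np.linalg.norm(a-b))
p=atz(f,325,205,.070);print("pull",p)
c=lambda u,v:(240+u*110/600,150+v*110/600)
print("knobtop",atz(g,*c(251,146),.220),"knob",atz(g,*c(251,178),.204))
a=atz(g,*c(135,275),.163);b=atz(g,*c(375,193),.163);print("nuts",a,b,(a+b)/2)
print("FL FR board",atz(f,262,180,.022),atz(f,385,180,.022))
print("pull side", atz(g,*c(196,208),.074))
```

```text
[0.47902096 0.13548111 0.16      ] [0.60172626 0.09475742 0.16      ] [0.54037361 0.11511926 0.16      ] 0.12928653521224334
pull [0.57337691 0.20760982 0.07      ]
knobtop [0.53965209 0.111851   0.22      ] knob [0.53484812 0.10733697 0.204     ]
nuts [0.47285836 0.12627522 0.163     ] [0.59760308 0.08610132 0.163     ] [0.53523072 0.10618827 0.163     ]
FL FR board [0.50913488 0.24583892 0.022     ] [0.64631726 0.20271718 0.022     ]
pull side [0.56915029 0.20468024 0.074     ]
```

Request:
{"fn": "apply_moves", "kwargs": {
  "targets": [
    [-4, -14, 2, 0, 0, 0.12, 85],
    [-4, -15, 1, 0, 0, 0.12, 85],
    [-4, -15, 1, 0, 0, 0.12, 85],
    [-4, -15, 0, 0, 0, 0.12, 85],
    [-4, -15, 0, 0, 0, 0.12, 85],
    [-4, -15, 0, 0, 0, 0.12, 85],
    [-4, -15, 0, 0, 0, 0.12, 85],
    [-4, -13, 0, 0, 0, 0.12, 85]
  ]
}}

```text
t: 6.18
tcp_pos: [0.5343, 0.1056, 0.4044]
tcp_rot: [[-0.636, 0.771, -0.014], [0.771, 0.636, -0.01], [0.001, -0.017, -1.0]]
ft_force: [-0.0, -0.5, -0.7]
finger_gap: 0.0854
```

Run:
```python
from h import *
s=state();print(s["t"],s["tcp_pos"],s["tcp_rot"],s["ft_force"],s["joints"].round(3))
```

```text
6.1833 [0.53425656 0.10561677 0.40435847] [[-6.36329851e-01  7.71296565e-01 -1.36355960e-02]
 [ 7.71416605e-01  6.36249783e-01 -1.01308634e-02]
 [ 8.61744888e-04 -1.69652960e-02 -9.99855708e-01]] [-0.0145894  -0.54173942 -0.67734984] [-0.525  0.219  0.244  1.906 -0.054  1.04   0.432]
```

Request:
{"fn": "apply_moves", "kwargs": {
  "targets": [
    [2, 3, 3, 0.01, -0.013, 0.12, 85],
    [2, 2, 3, 0, 0, 0.12, 85],
    [0, 0, 2, 0, 0, 0.12, 85],
    [0, 0, 2, 0, 0, 0.12, 85],
    [0, 0, 0, 0, 0, 0.12, 85],
    [0, 0, 0, 0, 0, 0.12, 85],
    [0, 0, 0, 0, 0, 0.12, 85],
    [0, 0, 0, 0, 0, 0.12, 85]
  ]
}}

```text
t: 6.85
tcp_pos: [0.5352, 0.1018, 0.4024]
tcp_rot: [[-0.993, -0.115, -0.012], [-0.115, 0.993, -0.015], [0.013, -0.014, -1.0]]
ft_force: [0.2, 0.1, -0.2]
finger_gap: 0.0849
```

Request:
{"fn": "apply_moves", "kwargs": {
  "targets": [
    [0, 0, 0, 0, 0, 0.12, 85],
    [0, 0, 0, 0, 0, 0.12, 85],
    [0, 0, 0, 0, 0, 0.12, 85],
    [0, 0, 0, 0, 0, 0.12, 85],
    [0, 0, 0, 0, 0, 0.12, 85],
    [0, 0, 0, 0, 0, 0, 85],
    [0, 0, 0, 0, 0, 0, 85]
  ]
}}

```text
t: 7.43
tcp_pos: [0.533, 0.0978, 0.3916]
tcp_rot: [[-0.736, -0.676, -0.016], [-0.676, 0.737, -0.028], [0.031, -0.01, -0.999]]
ft_force: [0.4, -0.4, -0.2]
finger_gap: 0.0849
```

Run:
```python
from h import *
import pickle
s=state();print(s["t"],s["tcp_pos"],s["tcp_rot"],s["ft_force"],s["torque"],s["joints"].round(3))
f=cam("wrist");cv2.imwrite("pics/w6.png",f["img"]);pickle.dump(f,open("w6.pkl","wb"))
z=.220
print(proj(f,s["tcp_pos"]+s["tcp_rot"][:,2]*(s["tcp_pos"][2]-z)),proj(f,[.538,.111,z]))
```

```text
7.4333 [0.53299715 0.09784025 0.39160011] [[-0.73640738 -0.67635287 -0.01584208]
 [-0.67584656  0.73651133 -0.02797303]
 [ 0.03058751 -0.00989273 -0.99948314]] [ 0.35873627 -0.40067451 -0.20257962] [ 0.01074952 -0.05541048  0.00435215] [-0.335  0.229  0.033  1.913  0.017  1.024  2.001]
[323.79545815 259.74950449] [339.57707416 292.68183005]
```

View pics/w6.png

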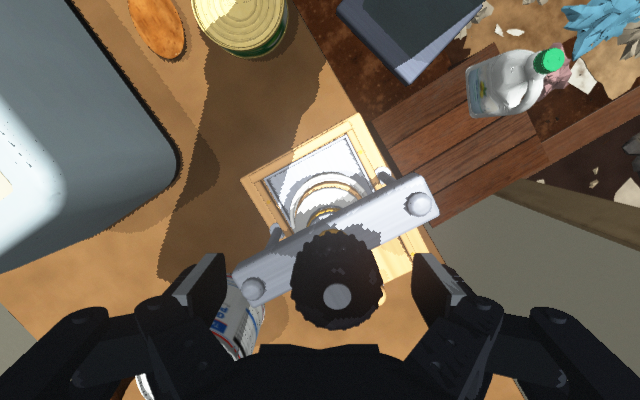

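```bash
cat > plan.py <<'E'
# prints offsets to put grasp axis over knob and level the tool
from h import *
import sys
K=np.array([float(sys.argv[1]),float(sys.argv[2])])
s=state();z=s["tcp_rot"][:,2];p=s["tcp_pos"]
print("t",s["t"],"d tcp mm",(1e3*(K-p[:2])).round(1),"z",p[2].round(4),"tilt fix rx,ry",-(-z[1]).round(4) if 0 else (z[1].round(4)*-1*-1*1).round(4), "zvec",z.round(4),"yaw",np.arctan2(s["tcp_rot"][1,0],s["tcp_rot"][0,0]).round(3),"q7",s["joints"][6].round(3),"F",s["ft_force"].round(1),"M",s["torque"].round(3),"gap",s["finger_gap"].round(4))
E
python3 - <<'E'
from h import *
import pickle
f=pickle.load(open("w6.pkl","rb"))
print(atz(f,338,297,.220))
E
```

```text
[0.54029114 0.11207657 0.22      ]
```

Request:
{"fn": "apply_moves", "kwargs": {
  "targets": [
    [4, 8, 3, 0.02, -0.012, 0.03, 85],
    [4, 6, 1, 0.012, -0.006, 0.03, 85],
    [0, 1, 0, 0, 0, 0, 85]
  ]
}}

```text
t: 7.73
tcp_pos: [0.541, 0.1126, 0.3941]
tcp_rot: [[-0.701, -0.713, 0.001], [-0.713, 0.701, 0.004], [-0.003, 0.002, -1.0]]
ft_force: [-0.5, -0.5, 0.0]
finger_gap: 0.0852
```

```bash
python3 plan.py .540 .112
```

```text
Traceback (most recent call last):
  File "plan.py", line 6, in <module>
    print("t",s["t"],"d tcp mm",(1e3*(K-p[:2])).round(1),"z",p[2].round(4),"tilt fix rx,ry",-(-z[1]).round(4) if 0 else (z[1].round(4)*-1*-1*1).round(4), "zvec",z.round(4),"yaw",np.arctan2(s["tcp_rot"][1,0],s["tcp_rot"][0,0]).round(3),"q7",s["joints"][6].round(3),"F",s["ft_force"].round(1),"M",s["torque"].round(3),"gap",s["finger_gap"].round(4))
                                                                                                                                                                                                                                                                                                                                  ^^^^^^^^^^^^^^^^^^^^^
AttributeError: 'float' object has no attribute 'round'
```

Level and centred. Descend 33 mm.

Request:
{"fn": "apply_moves", "kwargs": {
  "targets": [
    [-0.5, 0, -16, -0.003, 0, 0, 85],
    [0, 0, -14, 0, 0, 0, 85],
    [0, 0, -2, 0, 0, 0, 85]
  ]
}}

```text
t: 7.98
tcp_pos: [0.5408, 0.1129, 0.3617]
tcp_rot: [[-0.705, -0.709, 0.002], [-0.709, 0.705, 0.001], [-0.002, -0.001, -1.0]]
ft_force: [-0.7, -0.3, 0.4]
finger_gap: 0.085
```

```bash
cat > plan.py <<'E'
from h import *
import sys
K=np.array([.540,.112])
s=state();z=s["tcp_rot"][:,2];p=s["tcp_pos"]
print("t",s["t"],"d mm",(1e3*(K-p[:2])).round(1),"z",p[2].round(4),"fix rx,ry",(-z[1]).round(4),z[0].round(4),"yaw",np.arctan2(s["tcp_rot"][1,0],s["tcp_rot"][0,0]).round(3),"q7",s["joints"][6].round(3),"F",s["ft_force"].round(1),"M",s["torque"].round(3),"gap",round(s["finger_gap"],4))
E
python3 plan.py
```

```text
t 7.9833 d mm [-0.8 -0.9] z 0.3617 fix rx,ry -0.0006 0.0016 yaw -2.354 q7 2.041 F [-0.7 -0.3  0.4] M [-0.004  0.039 -0.035] gap 0.085
```

Request:
{"fn": "apply_moves", "kwargs": {
  "targets": [
    [-0.5, -0.5, 0, 0, 0, 0, 40],
    [0, 0, 0, 0, 0, 0, 40],
    [0, 0, 0, 0, 0, 0, 40],
    [0, 0, 0, 0, 0, 0, 40]
  ]
}}

```text
t: 8.32
tcp_pos: [0.5394, 0.1132, 0.3625]
tcp_rot: [[-0.708, -0.707, -0.002], [-0.707, 0.708, 0.001], [0.001, 0.002, -1.0]]
ft_force: [-8.8, 1.3, 1.6]
finger_gap: 0.0458
```

```bash
python3 plan.py
```

```text
t 8.3167 d mm [ 0.6 -1.2] z 0.3625 fix rx,ry -0.0007 -0.002 yaw -2.357 q7 2.038 F [-8.8  1.3  1.6] M [0.311 1.653 0.012] gap 0.0458
```

Request:
{"fn": "apply_moves", "kwargs": {
  "targets": [
    [0.4, -0.3, -0.3, 0, 0, -0.1, 40],
    [0, 0, -0.2, 0, 0, -0.1, 40]
  ]
}}

```text
t: 8.48
tcp_pos: [0.5393, 0.113, 0.3624]
tcp_rot: [[-0.835, -0.551, -0.002], [-0.551, 0.835, 0.001], [0.001, 0.002, -1.0]]
ft_force: [7.4, -0.7, -15.0]
finger_gap: 0.0456
```

```bash
python3 plan.py
```

```text
t 8.4833 d mm [ 0.7 -1. ] z 0.3624 fix rx,ry -0.001 -0.0024 yaw -2.559 q7 1.847 F [  7.4  -0.7 -15. ] M [-0.362 -1.561  0.338] gap 0.0456
```

Request:
{"fn": "apply_moves", "kwargs": {
  "targets": [
    [0, 0, -0.9, 0, 0, -0.1, 40],
    [0, 0, -0.4, 0, 0, -0.1, 40]
  ]
}}

```text
t: 8.65
tcp_pos: [0.5395, 0.1127, 0.362]
tcp_rot: [[-0.931, -0.364, -0.001], [-0.364, 0.931, 0.001], [0.001, 0.002, -1.0]]
ft_force: [0.3, -0.8, -2.9]
finger_gap: 0.0452
```

```bash
python3 plan.py
```

```text
t 8.65 d mm [ 0.5 -0.7] z 0.362 fix rx,ry -0.0012 -0.0011 yaw -2.769 q7 1.649 F [ 0.3 -0.8 -2.9] M [-0.126  0.057  0.278] gap 0.0452
```

Request:
{"fn": "apply_moves", "kwargs": {
  "targets": [
    [0, 0, -0.7, 0, 0, -0.1, 40],
    [0, 0, -0.5, 0, 0, -0.1, 40],
    [0, 0, -0.5, 0, 0, -0.1, 40]
  ]
}}

```text
t: 8.9
tcp_pos: [0.5393, 0.1122, 0.3616]
tcp_rot: [[-0.998, -0.056, -0.0], [-0.056, 0.998, 0.001], [0.0, 0.001, -1.0]]
ft_force: [0.5, -1.4, -7.3]
finger_gap: 0.0458
```

```bash
python3 plan.py
python3 - <<'E'
from h import *
f=cam("wrist");cv2.imwrite("pics/w7.png",f["img"])
E
```

```text
t 8.9 d mm [ 0.7 -0.2] z 0.3616 fix rx,ry -0.0012 -0.0002 yaw -3.085 q7 1.349 F [ 0.5 -1.4 -7.3] M [-0.001 -0.259  0.094] gap 0.0458
```

View pics/w7.png

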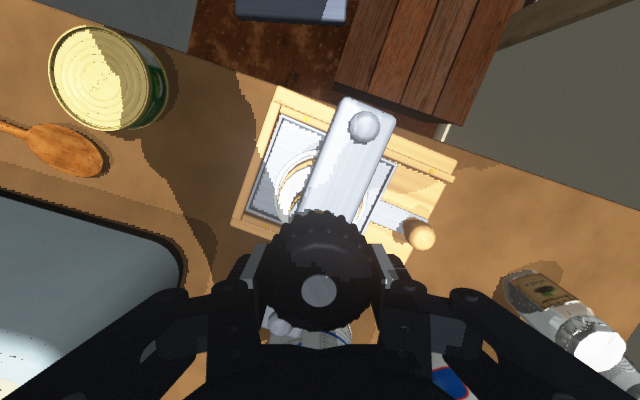

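Request:
{"fn": "apply_moves", "kwargs": {
  "targets": [
    [0, 0, -0.9, 0, 0, -0.1, 40],
    [0, 0, -0.6, 0, 0, -0.1, 40]
  ]
}}

```text
t: 9.12
tcp_pos: [0.5393, 0.1119, 0.3611]
tcp_rot: [[-0.988, 0.152, 0.0], [0.152, 0.988, 0.001], [-0.0, 0.001, -1.0]]
ft_force: [-2.2, -1.2, -0.7]
finger_gap: 0.0453
```

```bash
python3 plan.py
```

```text
t 9.1167 d mm [0.7 0.1] z 0.3611 fix rx,ry -0.0012 0.0005 yaw 2.989 q7 1.152 F [-2.2 -1.2 -0.7] M [-0.112  0.4    0.058] gap 0.0453
```

Request:
{"fn": "apply_moves", "kwargs": {
  "targets": [
    [0, 0, -0.7, 0, 0, -0.1, 40],
    [0, 0, -0.6, 0, 0, -0.1, 40]
  ]
}}

```text
t: 9.28
tcp_pos: [0.5392, 0.1115, 0.3607]
tcp_rot: [[-0.937, 0.35, 0.001], [0.35, 0.937, 0.001], [-0.0, 0.001, -1.0]]
ft_force: [-1.0, -0.8, -2.0]
finger_gap: 0.0454
```

```bash
python3 plan.py
```

```text
t 9.2833 d mm [0.8 0.5] z 0.3607 fix rx,ry -0.0011 0.0007 yaw 2.784 q7 0.959 F [-1.  -0.8 -2. ] M [-0.158  0.243  0.097] gap 0.0454
```

Request:
{"fn": "apply_moves", "kwargs": {
  "targets": [
    [0, 0.2, -0.7, 0, 0, -0.1, 40],
    [0, 0.2, -0.6, 0, 0, -0.1, 40]
  ]
}}

```text
t: 9.45
tcp_pos: [0.5391, 0.1114, 0.3603]
tcp_rot: [[-0.846, 0.534, 0.001], [0.534, 0.846, 0.001], [-0.0, 0.001, -1.0]]
ft_force: [-1.4, -2.7, -1.2]
finger_gap: 0.0455
```

```bash
python3 plan.py
```

```text
t 9.45 d mm [0.9 0.6] z 0.3603 fix rx,ry -0.0006 0.001 yaw 2.579 q7 0.766 F [-1.4 -2.7 -1.2] M [-0.36   0.23   0.112] gap 0.0455
```

Request:
{"fn": "apply_moves", "kwargs": {
  "targets": [
    [0, 0.2, -0.7, 0, 0, -0.1, 40],
    [0, 0, -0.6, 0, 0, -0.1, 40]
  ]
}}

```text
t: 9.62
tcp_pos: [0.5389, 0.1111, 0.3599]
tcp_rot: [[-0.719, 0.695, 0.001], [0.695, 0.719, 0.0], [-0.0, 0.001, -1.0]]
ft_force: [-2.4, -0.8, -2.0]
finger_gap: 0.0455
```

```bash
python3 plan.py
```

```text
t 9.6167 d mm [1.1 0.9] z 0.3599 fix rx,ry -0.0004 0.0009 yaw 2.373 q7 0.573 F [-2.4 -0.8 -2. ] M [0.076 0.267 0.126] gap 0.0455
```

Request:
{"fn": "apply_moves", "kwargs": {
  "targets": [
    [0, 0.2, -0.6, 0, 0, -0.1, 40]
  ]
}}

```text
t: 9.7
tcp_pos: [0.5387, 0.1111, 0.3597]
tcp_rot: [[-0.644, 0.765, 0.001], [0.765, 0.644, 0.0], [-0.0, 0.001, -1.0]]
ft_force: [-2.1, -1.3, -2.0]
finger_gap: 0.0457
```

```bash
python3 plan.py
```

```text
t 9.7 d mm [1.3 0.9] z 0.3597 fix rx,ry -0.0003 0.0008 yaw 2.271 q7 0.476 F [-2.1 -1.3 -2. ] M [-0.403  0.187  0.07 ] gap 0.0457
```

Request:
{"fn": "apply_moves", "kwargs": {
  "targets": [
    [0.2, 0.2, -0.6, 0, 0, -0.1, 40]
  ]
}}

```text
t: 9.78
tcp_pos: [0.5387, 0.111, 0.3594]
tcp_rot: [[-0.562, 0.827, 0.0], [0.827, 0.562, 0.0], [-0.0, 0.0, -1.0]]
ft_force: [-4.3, -2.0, -0.0]
finger_gap: 0.0453
```

```bash
python3 plan.py
```

```text
t 9.7833 d mm [1.3 1. ] z 0.3594 fix rx,ry -0.0001 0.0004 yaw 2.168 q7 0.38 F [-4.3 -2.  -0. ] M [-0.371  0.709  0.122] gap 0.0453
```

Request:
{"fn": "apply_moves", "kwargs": {
  "targets": [
    [0.3, 0.2, -0.7, 0, 0, -0.1, 40]
  ]
}}

```text
t: 9.87
tcp_pos: [0.5388, 0.1109, 0.3592]
tcp_rot: [[-0.475, 0.88, -0.0], [0.88, 0.475, 0.0], [0.0, -0.0, -1.0]]
ft_force: [-6.3, -2.8, 5.0]
finger_gap: 0.0455
```

```bash
python3 plan.py
```

```text
t 9.8667 d mm [1.2 1.1] z 0.3592 fix rx,ry -0.0 -0.0002 yaw 2.065 q7 0.284 F [-6.3 -2.8  5. ] M [-0.372  1.123  0.066] gap 0.0455
```

Request:
{"fn": "apply_moves", "kwargs": {
  "targets": [
    [0.3, 0.2, -0.7, 0, 0, -0.1, 40]
  ]
}}

```text
t: 9.95
tcp_pos: [0.5388, 0.1108, 0.359]
tcp_rot: [[-0.382, 0.924, -0.001], [0.924, 0.382, 0.0], [0.0, -0.001, -1.0]]
ft_force: [-7.2, -3.0, 4.3]
finger_gap: 0.0453
```

```bash
python3 plan.py
```

```text
t 9.95 d mm [1.2 1.2] z 0.359 fix rx,ry -0.0001 -0.001 yaw 1.963 q7 0.189 F [-7.2 -3.   4.3] M [-0.385  1.006  0.029] gap 0.0453
```

Request:
{"fn": "apply_moves", "kwargs": {
  "targets": [
    [0.3, 0.2, -0.7, 0, 0, -0.1, 40]
  ]
}}

```text
t: 10.03
tcp_pos: [0.5388, 0.1108, 0.3588]
tcp_rot: [[-0.285, 0.958, -0.002], [0.958, 0.285, 0.0], [0.001, -0.002, -1.0]]
ft_force: [-7.1, -3.7, 3.7]
finger_gap: 0.0458
```

```bash
python3 plan.py
```

```text
t 10.0333 d mm [1.2 1.2] z 0.3588 fix rx,ry -0.0003 -0.0018 yaw 1.86 q7 0.093 F [-7.1 -3.7  3.7] M [-0.367  0.824  0.065] gap 0.0458
```

Request:
{"fn": "apply_moves", "kwargs": {
  "targets": [
    [-0.2, -0.1, -0.5, 0, 0, -0.1, 40]
  ]
}}

```text
t: 10.12
tcp_pos: [0.5384, 0.1106, 0.3587]
tcp_rot: [[-0.186, 0.983, -0.002], [0.983, 0.186, 0.001], [0.001, -0.002, -1.0]]
ft_force: [0.6, 1.1, -7.5]
finger_gap: 0.0456
```

```bash
python3 plan.py
```

```text
t 10.1167 d mm [1.6 1.4] z 0.3587 fix rx,ry -0.0007 -0.0019 yaw 1.758 q7 -0.002 F [ 0.6  1.1 -7.5] M [ 0.196 -0.771  0.07 ] gap 0.0456
```

Request:
{"fn": "apply_moves", "kwargs": {
  "targets": [
    [0, 0, -0.5, 0, 0, -0.1, 40]
  ]
}}

```text
t: 10.2
tcp_pos: [0.5383, 0.1105, 0.3585]
tcp_rot: [[-0.084, 0.996, -0.002], [0.996, 0.084, 0.001], [0.001, -0.002, -1.0]]
ft_force: [-1.6, -1.3, -5.0]
finger_gap: 0.0456
```

```bash
python3 plan.py
```

```text
t 10.2 d mm [1.7 1.5] z 0.3585 fix rx,ry -0.0011 -0.0018 yaw 1.655 q7 -0.097 F [-1.6 -1.3 -5. ] M [-0.053 -0.329  0.037] gap 0.0456
```

Request:
{"fn": "apply_moves", "kwargs": {
  "targets": [
    [0, 0, -0.5, 0, 0, -0.1, 40]
  ]
}}

```text
t: 10.28
tcp_pos: [0.5382, 0.1104, 0.3582]
tcp_rot: [[0.018, 1.0, -0.002], [1.0, -0.018, 0.001], [0.001, -0.002, -1.0]]
ft_force: [-1.9, -1.1, -3.0]
finger_gap: 0.0455
```

```bash
python3 plan.py
```

```text
t 10.2833 d mm [1.8 1.6] z 0.3582 fix rx,ry -0.0014 -0.0018 yaw 1.553 q7 -0.192 F [-1.9 -1.1 -3. ] M [-0.21  -0.167  0.073] gap 0.0455
```

Request:
{"fn": "apply_moves", "kwargs": {
  "targets": [
    [0, 0, -0.5, 0, 0, -0.1, 40]
  ]
}}

```text
t: 10.37
tcp_pos: [0.538, 0.1104, 0.358]
tcp_rot: [[0.12, 0.993, -0.002], [0.993, -0.12, 0.002], [0.002, -0.002, -1.0]]
ft_force: [-2.6, -0.1, -2.5]
finger_gap: 0.0454
```

```bash
python3 plan.py
```

```text
t 10.3667 d mm [2.  1.6] z 0.358 fix rx,ry -0.0018 -0.0017 yaw 1.45 q7 -0.286 F [-2.6 -0.1 -2.5] M [-0.18  -0.037  0.053] gap 0.0454
```

Request:
{"fn": "apply_moves", "kwargs": {
  "targets": [
    [0, 0, -0.5, 0, 0, -0.1, 40]
  ]
}}

```text
t: 10.45
tcp_pos: [0.5379, 0.1103, 0.3578]
tcp_rot: [[0.221, 0.975, -0.002], [0.975, -0.221, 0.002], [0.002, -0.002, -1.0]]
ft_force: [-3.3, -0.9, -2.0]
finger_gap: 0.0455
```

```bash
python3 plan.py
```

```text
t 10.45 d mm [2.1 1.7] z 0.3578 fix rx,ry -0.0022 -0.0017 yaw 1.348 q7 -0.381 F [-3.3 -0.9 -2. ] M [-0.272 -0.061  0.106] gap 0.0455
```

Request:
{"fn": "apply_moves", "kwargs": {
  "targets": [
    [0, 0, -0.5, 0, 0, -0.1, 40]
  ]
}}

```text
t: 10.53
tcp_pos: [0.5377, 0.1103, 0.3576]
tcp_rot: [[0.319, 0.948, -0.002], [0.948, -0.319, 0.003], [0.002, -0.002, -1.0]]
ft_force: [-2.9, 0.0, -2.0]
finger_gap: 0.046
```

```bash
python3 plan.py
```

```text
t 10.5333 d mm [2.3 1.7] z 0.3576 fix rx,ry -0.0025 -0.0017 yaw 1.246 q7 -0.475 F [-2.9  0.  -2. ] M [-0.354 -0.113  0.007] gap 0.046
```

Request:
{"fn": "apply_moves", "kwargs": {
  "targets": [
    [0, 0, -0.5, 0, 0, -0.1, 40]
  ]
}}

```text
t: 10.62
tcp_pos: [0.5375, 0.1103, 0.3574]
tcp_rot: [[0.414, 0.91, -0.002], [0.91, -0.414, 0.003], [0.002, -0.003, -1.0]]
ft_force: [-3.1, -0.5, -2.2]
finger_gap: 0.0453
```

```bash
python3 plan.py
```

```text
t 10.6167 d mm [2.5 1.7] z 0.3574 fix rx,ry -0.0029 -0.0017 yaw 1.144 q7 -0.569 F [-3.1 -0.5 -2.2] M [-0.42  -0.124  0.074] gap 0.0453
```

Request:
{"fn": "apply_moves", "kwargs": {
  "targets": [
    [0, 0, -0.5, 0, 0, -0.1, 40]
  ]
}}

```text
t: 10.7
tcp_pos: [0.5374, 0.1103, 0.3572]
tcp_rot: [[0.505, 0.863, -0.002], [0.863, -0.505, 0.003], [0.002, -0.003, -1.0]]
ft_force: [-3.0, -0.1, 0.0]
finger_gap: 0.0453
```

```bash
python3 plan.py
```

```text
t 10.7 d mm [2.6 1.7] z 0.3572 fix rx,ry -0.0033 -0.0015 yaw 1.041 q7 -0.662 F [-3.  -0.1  0. ] M [-0.486  0.014  0.084] gap 0.0453
```

Request:
{"fn": "apply_moves", "kwargs": {
  "targets": [
    [0, 0, -0.5, 0, 0, -0.1, 40]
  ]
}}

```text
t: 10.78
tcp_pos: [0.5372, 0.1103, 0.3571]
tcp_rot: [[0.59, 0.807, -0.001], [0.807, -0.59, 0.004], [0.002, -0.003, -1.0]]
ft_force: [-3.3, -0.5, -0.0]
finger_gap: 0.0457
```

```bash
python3 plan.py
```

```text
t 10.7833 d mm [2.8 1.7] z 0.3571 fix rx,ry -0.0036 -0.0014 yaw 0.939 q7 -0.756 F [-3.3 -0.5 -0. ] M [-0.496  0.061  0.086] gap 0.0457
```

Request:
{"fn": "apply_moves", "kwargs": {
  "targets": [
    [0, 0, -0.5, 0, 0, -0.1, 40]
  ]
}}

```text
t: 10.87
tcp_pos: [0.5371, 0.1104, 0.3569]
tcp_rot: [[0.669, 0.743, -0.001], [0.743, -0.669, 0.004], [0.002, -0.004, -1.0]]
ft_force: [-2.8, 0.4, -1.1]
finger_gap: 0.0456
```

```bash
python3 plan.py
```

```text
t 10.8667 d mm [2.9 1.6] z 0.3569 fix rx,ry -0.0039 -0.0013 yaw 0.837 q7 -0.849 F [-2.8  0.4 -1.1] M [-0.654  0.014  0.155] gap 0.0456
```

Request:
{"fn": "apply_moves", "kwargs": {
  "targets": [
    [0, 0, -0.5, 0, 0, -0.1, 40]
  ]
}}

```text
t: 10.95
tcp_pos: [0.5369, 0.1104, 0.3568]
tcp_rot: [[0.742, 0.671, -0.001], [0.671, -0.742, 0.004], [0.002, -0.004, -1.0]]
ft_force: [-2.3, 0.3, -0.3]
finger_gap: 0.0452
```

```bash
python3 plan.py;python3 - <<'E'
from h import *
g=cam("side");a=g["img"][150:260,240:350];cv2.imwrite("pics/si8.png",cv2.resize(a,(600,600),interpolation=cv2.INTER_CUBIC))
E
```

```text
t 10.95 d mm [3.1 1.6] z 0.3568 fix rx,ry -0.0043 -0.0011 yaw 0.735 q7 -0.942 F [-2.3  0.3 -0.3] M [-0.697  0.049  0.181] gap 0.0452
```

View pics/si8.png

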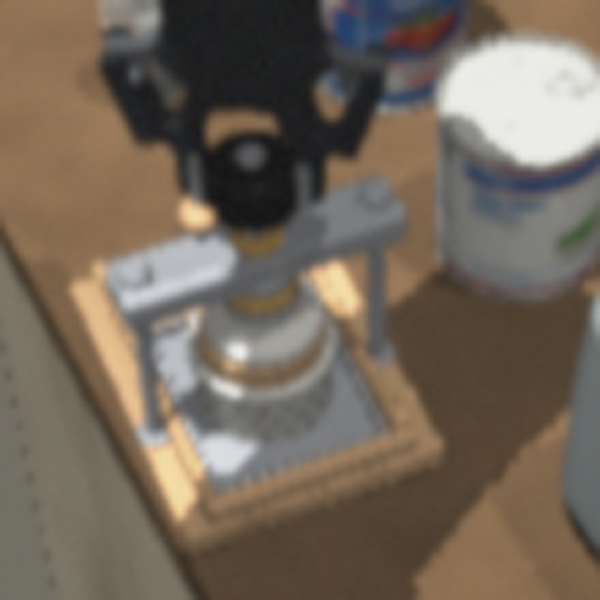

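Request:
{"fn": "apply_moves", "kwargs": {
  "targets": [
    [0, 0, 0, 0, 0, 0, 85],
    [0, 0, 0, 0, 0, 0, 85],
    [0, 0, 0, 0, 0, 0, 85],
    [0, 0, 1, 0, 0, 0, 85]
  ]
}}

```text
t: 11.33
tcp_pos: [0.5373, 0.1109, 0.3589]
tcp_rot: [[0.737, 0.676, 0.0], [0.676, -0.737, 0.006], [0.004, -0.004, -1.0]]
ft_force: [-0.1, 0.4, -0.2]
finger_gap: 0.0847
```

```bash
python3 plan.py
```

```text
t 11.3333 d mm [2.7 1.1] z 0.3589 fix rx,ry -0.0056 0.0004 yaw 0.742 q7 -0.938 F [-0.1  0.4 -0.2] M [-0.028 -0.013  0.015] gap 0.0847
```

Request:
{"fn": "apply_moves", "kwargs": {
  "targets": [
    [0, 0, 15, 0, 0, 0, 85],
    [0, 0, 30, 0, 0, 0, 85],
    [0, 0, 30, 0, 0, 0, 85],
    [0, 0, 30, 0, 0, 0, 85],
    [0, 15, 10, 0, 0, 0, 85],
    [0, 0, 0, 0, 0, 0, 85]
  ]
}}

```text
t: 11.83
tcp_pos: [0.5368, 0.1246, 0.4797]
tcp_rot: [[0.731, 0.683, -0.0], [0.683, -0.731, 0.005], [0.003, -0.004, -1.0]]
ft_force: [0.2, 0.3, -0.8]
finger_gap: 0.0849
```

```bash
python3 plan.py;python3 - <<'E'
from h import *
import pickle
g=cam("side");a=g["img"][150:260,240:350];cv2.imwrite("pics/si9.png",cv2.resize(a,(600,600),interpolation=cv2.INTER_CUBIC))
f=cam("wrist");cv2.imwrite("pics/w9.png",f["img"]);pickle.dump((f,g),open("9.pkl","wb"))
E
```

```text
t 11.8333 d mm [  3.2 -12.6] z 0.4797 fix rx,ry -0.005 -0.0003 yaw 0.752 q7 -1.045 F [ 0.2  0.3 -0.8] M [ 0.074  0.049 -0.028] gap 0.0849
```

View pics/si9.png

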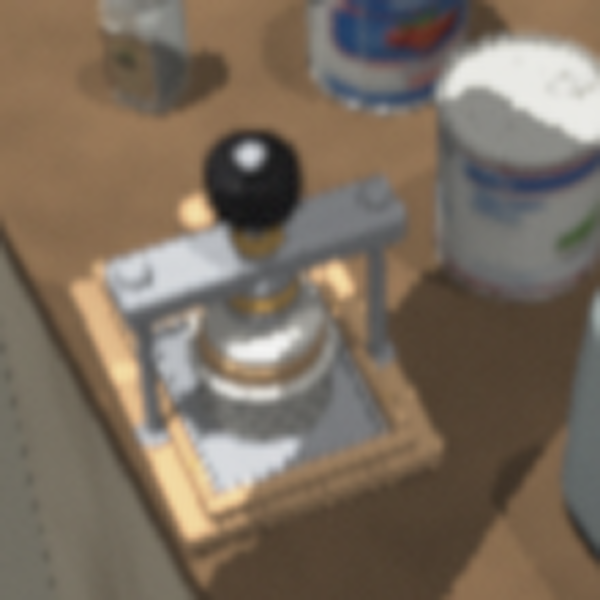

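View pics/w9.png

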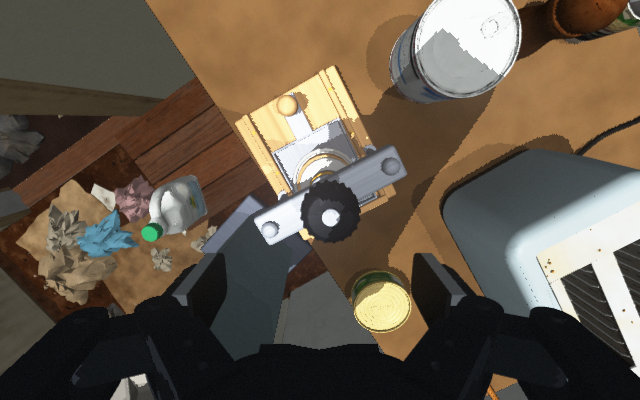

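```bash
python3 -c "
from workcell import *
print(hand_in())"
```

```text
the job is handed in; nothing more can be done
None
```

The tray is home against the back stop and the press plate is wound down onto the follower. I handed the job in at about 12 s, with the gripper open and clear above the press.

- **Tray:** I gripped the pull and slid the tray in about 53 mm until it stopped moving against a push of about 23 N. The force peaked at about 35 N on reaching the stop. Afterwards the camera views put the pull 98 to 104 mm in front of the screw axis, against 100 mm nominal, and the side view shows the tray's rear edge at the stop. My first grip on the pull was too high and lifted slightly, so I regripped lower.
- **Screw:** I cracked it loose clockwise; the torque reading fell from about 0.34 N m to about 0.1 N m by 0.7 rad. I never saw the expected 0.6 N m peak, probably because I only read the torque between moves.
- **Pressing:** I wound it about 3.2 rad in total, in small steps. The running torque averaged about 0.07 N m, scattering by about 0.03, and the last two steps read 0.155 and 0.181 N m, so I stopped there. That suggests roughly 30 to 55 N on the mould, inside the 8 to 100 N range. It is an estimate from noisy readings, and I did not grip the knob again to confirm it.
- **Last checks:** The knob sits about 6 mm lower in the side view, which fits the turn. The force readings after release were near zero. I never touched the spice jar, tin or spoon. The jar looks unmoved in the side view; I did not measure the tin or spoon again.

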